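# Lock a microscope objective in a ratchet clamp, one click

### The arm

A 7-joint arm with a two-finger parallel gripper is mounted at the origin on the work surface. World frame = base frame: x ahead of the robot, y to its left, z up, the work surface at z = 0. Lengths are in m, angles in rad, forces in N, time in s.
With the tool pointing down it reaches from about 0.425 to 0.875 m from the base axis. Payload 4.7 kg.
Tool frame: the origin (TCP) lies midway between the tips of the shut fingers; the grasp point (between the pads) lies 19 mm behind it; z points along the fingers, x is the direction in which the jaws open and shut, and the axes are right-handed (so a half turn about z gives the same grasp; the last joint's range is limited). The gripper opens to 87 mm and grips with 3 to 60 N. Pads are 19 mm wide; open, the fingers measure 117 mm over their backs; the gripper's body (75 mm by 190 mm) begins 51 mm behind the grasp point.
Start: joints at [0.014, 0.321, -0.07, 1.45, 0.023, 1.371, -0.057], TCP at [0.65, -0, 0.223] pointing down, gripper open.
Joint ranges: [-2.86, 2.86], [-0.3, 2.09], [-1.38, 1.24], [0.06, 2.45], [-1.56, 4.7], [0.09, 2.05], [-2.69, 2.69]. Speed limits (rad/s): [2.57, 2.57, 3.14, 3.14, 3.14, 3.14, 3.14].

### API

Orientations are given as a rotation vector (axis times angle).
In Python, from bench import get_state, eyes, ticket gives the robot as it stands.
- The arm moves only by the tool carry_out, never from a script. Its argument "motion" is a list of rows, each a list of 2 entries, a list of its own where there are three numbers: the shift along the world's x, y, z in m, then the turn about the world's z in rad. A call has 1 to 20 rows; each row is the pose to reach, as a shift and turn from the pose commanded when the call began; what a row does not reach only later rows make up. A row lasts 1/10 s, in which the tool goes at most 50 mm and 8.59 degrees, less where a joint would pass 70% of its speed; a pose out of reach is approached as far as the arm can. A call with a gripper value outside its range is refused whole. "grip" is the gripper command: -1 is fully open, 1 is shut, values between are in proportion, set as the call begins (left out, the last holds). The fingers move at their own pace and stop on an object; "squeeze" is the grip in N (left out, the last holds). Time passes only in rows, so rows that repeat a pose let the fingers close. It gives the time, the measured TCP pose, the force and the opening at its end, in the units of the state.
- get_state(): the state, without advancing time (a new reading comes with each control period).
- eyes.get_image(name): name is "scene" or "side" or "wrist"; returns a dict with "pixels" (384x512x3 uint8, blue, green, red), "mtx" (3x3 intrinsics, pixels), "extrinsics" (4x4, takes a point from camera to world coordinates). Camera axes: x right, y down, z forward; pixel columns grow to the right and rows downward; lengths in m; the calibration is good to about 2 mm. A picture is of the moment at which its call begins. There is no depth.
- ticket.close_job(): hands the job in, once; it reports no verdict.
The state is a dict: "time": time; "joint_positions": joint angles; "qd": joint speeds; "joint_torque": joint torques, N m; "position": TCP position; "tool_rot": TCP orientation; "ft_force": force on the tool from outside, world axes, zero at the start; "torque": the same for the moment, N m; "grip_width": opening from 0.0 (shut) to 1.0 (fully open).
Only numpy, scipy, OpenCV 4.12 (cv2) and the standard library are available. Lean on these libraries where they do the work, as an engineer would, in place of code of your own. Each camera call takes 0.05 s, during which the arm holds its last target. There are 200 camera calls.

### The job

The ratchet clamp on the bench is locked shut and empty: press the thumb tab of its one handle down, sideways to the scissor motion, so that the teeth let go and the jaws spring open. Stand the tallest objective from the rubber mat upright on the clamp's base plate, centred between the two jaw pads, then squeeze the two rings together until the ratchet holds on its first tooth only (one click: feel for it, the second tooth pinches too hard), and let go. Leave the other things standing where they are.

Things in the scene. Friction and masses are not known exactly. Their poses are not given: they have to be found in the camera images.
- clamp: Plain steel scissor clamp screwed to the bench, like a big haemostat lying flat. Origin: on the bench under the pivot (post 16 mm thick, 30 mm high). +x points to the jaws, -x to the handles, y across, z up. Base plate 6 mm thick, 96 mm wide, from 30 mm behind to 120 mm ahead of the origin; the handles overhang the bare bench. The jaw bars, 12 to 20 mm above the bench, end 100 mm ahead.
- jaw_spot (a point): Point on the top face of the clamp's base plate (6 mm above the bench) midway between the two pads, 80 mm ahead of the pivot: where the centre of the objective's underside belongs. Axes as the clamp's.
- pad_plain (a point): Middle of the gripping face of the one jaw pad (black rubber, 26 mm long along the clamp, 10 to 22 mm above the bench, 80 mm ahead of the pivot). Between the two pads: 15 to 19 mm when locked empty at the start, 33 mm fully open. Each pad is sprung and gives outwards up to 6 mm (2.5 N at first, then 2.5 N more per mm).
- pad_tab (a point): The same point of the other jaw pad, facing the first.
- handle_plain (a joint): Opening angle of each handle, rad (both turn alike, coupled): 0 to 0.022 at the start, locked empty on the second tooth; the first tooth holds 0.026 further open, between 0.026 and 0.046, according to how the toothed strip is set this time; 0.058 = pads just touch the 25 mm barrel; 0.11 fully open; -0.015 end stop. A spring opens the handles whenever the teeth are free.
- rack_top (a point): Point on top of the toothed steel strip that lies across the handles 98 mm behind the pivot, 31 mm above the bench; y = the clamp's y. It has two teeth underneath, 3 mm deep, 5 mm apart, and sits on the +y handle, set in or out by 0 to 3.6 mm, differently each time. It lifts a little, then snaps down, as a tooth is passed; on letting go the handles spring back to the last tooth passed.
- pawl_tip (a point): The catch on the other handle, under the toothed strip. In the strip's frame it lies at y = -3 mm when held by the second tooth, -8 mm when held by the first, and beyond -13 mm before the first click.
- ring_plain (a point): Centre of the ring (20 mm outside diameter, 7 mm thick, centre 24 mm above the bench) of the handle on the clamp's +y side, 115 mm behind the pivot. Across the outsides of both rings: 67 mm fully open, 48 to 52 mm on the first tooth, 42 to 46 mm on the second (6 mm less than on the first). Firm fingers may read up to 3 mm less. Squeezing takes about 5 N on each ring at first, up to about 15 N.
- ring_tab (a point): Centre of the ring of the same size on the other handle, at the clamp's -y side, the one with the thumb tab; it moves with that handle. The handles are polished and slippery. Pushed or dragged down, this ring frees the teeth as the tab does, so while squeezing and letting go keep it from being forced down.
- tab_top (a point): Centre of the top of the thumb tab, a steel plate 24 x 20 x 5 mm behind the ring of the -y handle (140 mm behind the pivot, top 26.5 mm above the bench). This handle is springy up and down: pressed down at the tab it frees the teeth after about 5 mm (3 N), stop after 9 mm (4.5 N). The other handle is stiff. Once free the handles swing apart, even under the finger, and stay open.
- objective_long: The tallest of three steel microscope objectives, loose, 66 mm high, 0.16 kg, standing upright. Origin: centre of the underside; z up. Lower barrel 25 mm in diameter from 0 to 29 mm, collar 30 mm in diameter from 29 to 54 mm, tapering to a 16 mm nose at the top.
- objective_mid: Objective of the same shape, 54 mm high (collar 29 to 42 mm). Origin: centre of the underside. Leave it.
- objective_short: Objective of the same shape, 46 mm high (collar 29 to 34 mm). Origin: centre of the underside. Leave it.
- mat: Fixed black rubber mat 250 x 90 x 4 mm on which the three objectives stand in a row along its x axis, about 75 mm apart, in any order. Origin: centre of the underside.
- wash_bottle: White bottle with a black cap, 52 mm in diameter, 120 mm high; bystander.
- jar: Small glass jar with a black cap, 48 mm in diameter, 65 mm high; bystander.
- dish: Shallow glass dish 72 mm in diameter, 16 mm high; bystander.
- screwdriver: Black-handled screwdriver 160 mm long; bystander.
- slide_box: Grey plastic slide box 90 x 180 x 35 mm; bystander.
- beaker: Glass beaker 64 mm in diameter, 85 mm high; bystander.
Things that resemble listed ones, but are neither listed nor needed, are in the scene too. What is shaped like the objective_long but red or turquoise is not meant.

How it is judged:
By the outcome, as a careful person would: the job done as asked, in the order asked, and still so for the second after the job is handed in, with the robot touching nothing.
It also fails if it takes over 67 s, if anything falls off the work surface, if the arm or the gripper's body presses on something with over 40 N, if the wrist force passes 120 N, or if a joint passes its speed limit or range.

## Working session

There is one attempt and no reset: what is moved stays moved. The work goes in short steps, Python scripts to look and compute and a tool call to move; the robot and the scene stay as the last step left them, time stands still between calls to the robot, and variables do not carry over. Pictures are saved under pics/ and viewed, about 8 in all and at most 12, crops included, and the job is handed in when it is done.

Besides the shell and the picture viewer there is one more tool, called after "Call:" by a JSON object that holds its "method" and its "body". carry_out: Moves the arm, as the interface text tells. Its arguments: {"type":"object","properties":{"motion":{"type":"array","items":{"type":"array"}},"grip":{"type":"number"},"squeeze":{"type":"number"}},"required":["motion"]}

```bash
mkdir -p pics; ls; cat > h.py <<'E'
import numpy as np, cv2, sys
from bench import get_state, eyes, ticket
def snap(name,fn):
    d=eyes.get_image(name); cv2.imwrite(f'pics/{fn}.png',d['pixels']); np.savez(f'pics/{fn}.npz',K=d['mtx'],E=d['extrinsics'],px=d['pixels']); return d
def load(fn): return np.load(f'pics/{fn}.npz')
def ray(d,u,v,z):
    K,E=d['K'],d['E']; r=E[:3,:3]@np.linalg.solve(K,[u,v,1.]); o=E[:3,3]; return o+r*(z-o[2])/r[2]
def proj(d,p):
    K,E=d['K'],d['E']; c=E[:3,:3].T@(np.asarray(p,float)-E[:3,3]); q=K@c; return q[:2]/q[2]
E
python3 - <<'E'
from h import *
a=snap('scene','s0');b=snap('side','d0');w=snap('wrist','w0')
cv2.imwrite('pics/all0.png',cv2.resize(np.vstack([np.hstack([a['pixels'],b['pixels']])]),(800,300)))
for x in (a,b,w): print(x['mtx'].round(1).tolist(),x['extrinsics'].round(3).tolist())
s=get_state();print(s)
E
```

```text
pics
[[392.1, 0.0, 254.9], [0.0, 392.1, 189.3], [0.0, 0.0, 1.0]] [[-0.074, 0.845, -0.53, 1.087], [0.997, 0.069, -0.029, -0.024], [0.012, -0.531, -0.847, 0.929], [0.0, 0.0, 0.0, 1.0]]
[[348.7, 0.0, 252.8], [0.0, 348.7, 192.9], [0.0, 0.0, 1.0]] [[-0.821, -0.336, 0.462, 0.145], [-0.571, 0.497, -0.653, 0.548], [-0.011, -0.8, -0.6, 0.583], [0.0, 0.0, 0.0, 1.0]]
[[303.0, 0.0, 255.0], [0.0, 303.0, 196.0], [0.0, 0.0, 1.0]] [[1.0, 0.001, -0.002, 0.649], [0.0, -0.965, -0.261, 0.072], [-0.002, 0.261, -0.965, 0.383], [0.0, 0.0, 0.0, 1.0]]
{'time': 0.15, 'joint_positions': array([ 0.01410973,  0.32165732, -0.07011554,  1.4513702 ,  0.02261935,
        1.37080201, -0.05686839]), 'qd': array([ 0.00028617, -0.00220237, -0.0014965 , -0.00324016,  0.00090815,
       -0.00038293, -0.00280917]), 'joint_torque': array([ 2.16972071e-04, -4.91794288e+01, -4.04079035e-01, -3.12878716e+01,
       -6.39387709e-02,  4.04033612e-02,  9.90178205e-05]), 'position': array([ 6.49591518e-01, -4.02141787e-05,  2.21722366e-01]), 'tool_rot': array([ 3.14149745e+00,  1.23746955e-04, -2.27227360e-03]), 'ft_force': array([ 0.47071619, -1.12939841, -0.67383501]), 'torque': array([0.00365081, 0.01317182, 0.02601711]), 'grip_width': 0.9945729079365715}
```

View pics/s0.png

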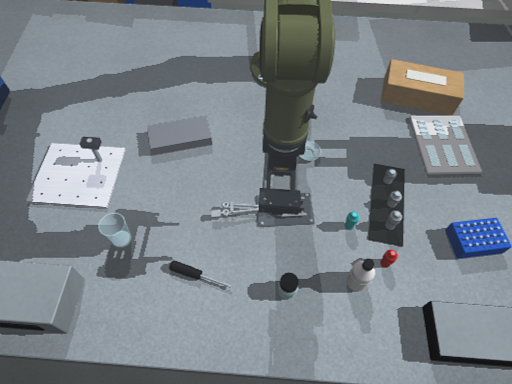

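View pics/d0.png

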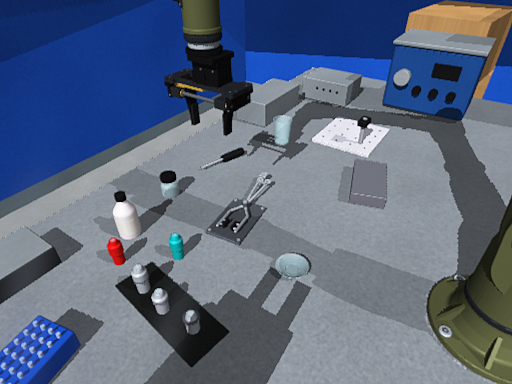

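Scene: clamp plate about (285,205), its handles pointing left (world -y), tab near (215,213). Mat about (388,203), its three objectives near (390,175), (395,199) and (395,220). Now closer crops.

```bash
python3 - <<'E'
from h import *
s=load('s0');d=load('d0');w=load('w0')
A=cv2.resize(s['px'][160:250,190:330],None,fx=2.85,fy=2.85,interpolation=3)
A2=cv2.resize(s['px'][150:250,340:420],None,fx=2.56,fy=2.56,interpolation=3)
B=cv2.resize(d['px'][165:250,195:285],None,fx=3,fy=3,interpolation=3)
B2=cv2.resize(d['px'][250:370,110:230],None,fx=2.4,fy=2.4,interpolation=3)
C=np.zeros((600,800,3),np.uint8)
for im,(r,c) in ((A,(0,0)),(A2,(0,420)),(B,(300,0)),(B2,(300,420))): C[r:r+im.shape[0],c:c+im.shape[1]]=im[:600-r,:800-c]
cv2.imwrite('pics/c1.png',C)
for p in [(286,205),(260,190),(306,190),(312,222),(262,224),(215,213)]: print(p,ray(s,*p,0.006).round(3))
for p in [(374,166),(405,172),(404,243),(370,238)]: print(p,ray(s,*p,0.004).round(3))
E
```

```text
(286, 205) [0.553 0.032 0.006]
(260, 190) [ 0.51  -0.041  0.006]
(306, 190) [0.5   0.086 0.006]
(312, 222) [0.599 0.103 0.006]
(262, 224) [ 0.615 -0.029  0.006]
(215, 213) [ 0.593 -0.156  0.006]
(374, 166) [0.4   0.284 0.004]
(405, 172) [0.414 0.371 0.004]
(404, 243) [0.64  0.34  0.004]
(370, 238) [0.632 0.253 0.004]
```

View pics/c1.png

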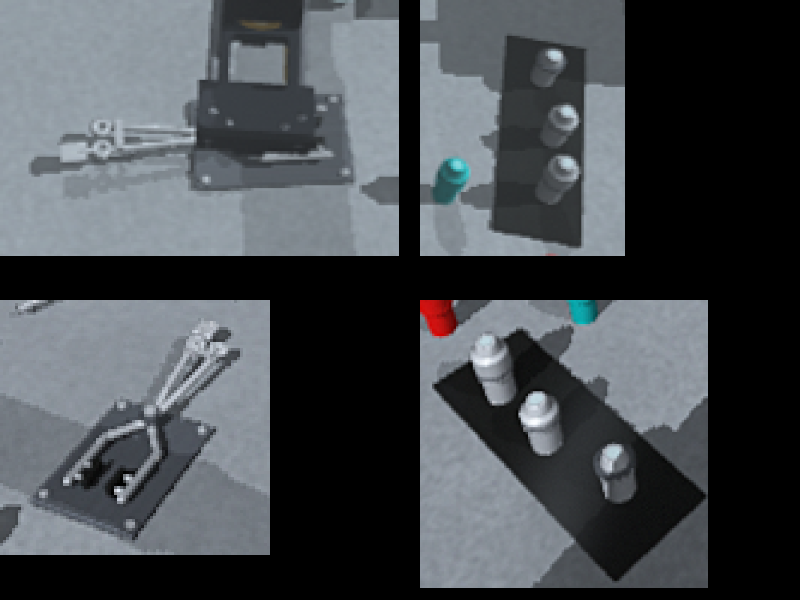

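View pics/w0.png

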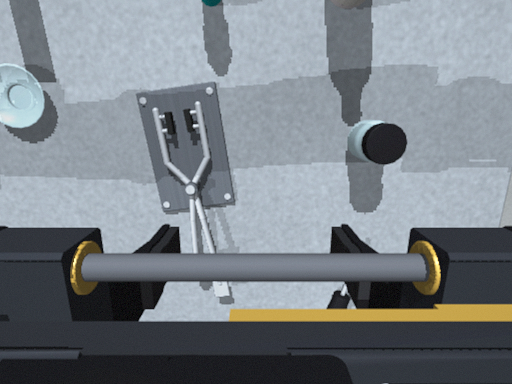

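Wrist view: plate corners (137,93), (214,82), (235,200), (165,214); pivot (190,190); tab about (221,290). The tallest objective is the one at scene (396,213), side (138,268). Next, a combined pose fit.

```bash
cat > fit.py <<'E'
from h import *
from scipy.optimize import least_squares
s=load('s0');d=load('d0');w=load('w0')
def W(q,p):
    c,t=np.cos(q[2]),np.sin(q[2]); return [q[0]+c*p[0]-t*p[1],q[1]+t*p[0]+c*p[1],p[2]]
obs=[(w,(.12,.048,.006),(137,93)),(w,(.12,-.048,.006),(214,82)),(w,(-.03,-.048,.006),(235,200)),(w,(-.03,.048,.006),(165,214)),(w,(0,0,.03),(190,190)),
(s,(.12,.048,.006),(309,192.5)),(s,(.12,-.048,.006),(314.2,224)),(s,(-.03,-.048,.006),(256.7,227)),
(d,(.12,-.048,.006),(195+33/3,165+198/3)),(d,(.12,.048,.006),(195+133/3,165+238/3)),(d,(-.03,.048,.006),(195+215/3,165+130/3)),(d,(-.03,-.048,.006),(195+113/3,165+98/3)),(d,(0,0,.03),(195+152/3,165+111/3))]
r=least_squares(lambda q:np.concatenate([proj(c,W(q,p))-o for c,p,o in obs]),[.58,0,1.7],loss='soft_l1')
q=r.x
if __name__=='__main__':
    print('clamp',q.round(4)); print(r.fun.reshape(-1,2).round(1).tolist())
    for n,p in dict(spot=(.08,0,.006),tab=(-.14,-.018,.0265),rack=(-.098,0,.031),ringc=(-.115,0,.024)).items(): print(n,np.round(W(q,p),4))
    print('tab scene',ray(s,215.6,212.6,.0265).round(4),'rings',ray(s,225.4,204.6,.0275).round(4),ray(s,225.4,211.9,.0275).round(4))
    print('tab wrist',ray(w,221,290,.0265).round(4))
    for z in (.07,.058,.05): print(z,ray(s,396.6,212.5,z).round(4),ray(d,137.9,267.5,z).round(4))
E
python3 fit.py
```

```text
clamp [ 0.5709 -0.0162  1.7175]
[[-2.3, 0.6], [0.6, -1.1], [0.4, 2.6], [-1.9, -1.2], [0.7, 0.1], [0.3, -0.5], [0.3, -1.1], [1.3, -0.8], [-1.7, -0.6], [-0.0, -1.5], [-0.3, -2.3], [1.6, -1.2], [-1.0, -1.7]]
spot [0.5592 0.0629 0.006 ]
tab [ 0.6091 -0.1521  0.0265]
rack [ 0.5852 -0.1131  0.031 ]
ringc [ 0.5877 -0.13    0.024 ]
tab scene [ 0.6023 -0.1518  0.0265] rings [ 0.5768 -0.1289  0.0275] [ 0.5987 -0.1264  0.0275]
tab wrist [ 0.603  -0.1542  0.0265]
0.07 [0.5887 0.306  0.07  ] [0.5872 0.3083 0.07  ]
0.058 [0.5818 0.3106 0.058 ] [0.5975 0.3027 0.058 ]
0.05 [0.5771 0.3136 0.05  ] [0.6044 0.299  0.05  ]
```

Call:
{"method": "carry_out", "body": {"motion": [[[-0.012, -0.04, 0], 0.03], [[-0.024, -0.08, -0.01], 0.08], [[-0.036, -0.12, -0.04], 0.12], [[-0.046, -0.153, -0.07], 0.147], [[-0.046, -0.153, -0.11], 0.147], [[-0.046, -0.153, -0.15], 0.147], [[-0.046, -0.153, -0.175], 0.147], [[-0.046, -0.153, -0.175], 0.147], [[-0.046, -0.153, -0.175], 0.147], [[-0.046, -0.153, -0.175], 0.147]], "grip": 1, "squeeze": 20}}

```text
time: 1.15
position: [0.6057, -0.1533, 0.0497]
tool_rot: [3.132, 0.231, 0.005]
ft_force: [0.7, 0.1, -0.4]
grip_width: 0.171
```

```bash
python3 - <<'E'
from h import *
snap('wrist','w1');s=snap('side','d1')
c=load('s0')
a=snap('scene','s1')
w=load('w1');d=load('d1');s=load('s1')
A=cv2.resize(w['px'],(400,300))
u,v=proj(d,(.604,-.14,.04)).astype(int);B=cv2.resize(d['px'][v-40:v+40,u-50:u+50],(400,300),interpolation=3);print(u,v)
u,v=proj(s,(.604,-.14,.04)).astype(int);C=cv2.resize(s['px'][v-40:v+40,u-50:u+50],(400,300),interpolation=3);print(u,v)
cv2.imwrite('pics/c2.png',np.vstack([np.hstack([A,B]),np.hstack([C,C*0])]))
E
```

```text
260 171
219 210
```

View pics/c2.png

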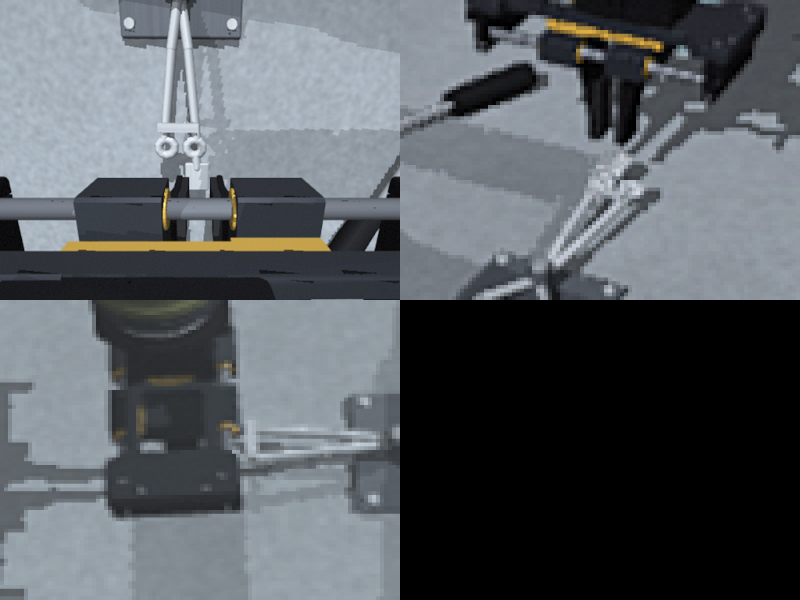

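Wrist view at full scale: rings at (212,188) and (250,188), tab front edge at (251,209); fingers sit behind it, roughly in line with the tab.

```bash
python3 - <<'E'
from h import *
w=load('w1')
for p,z in (((212.5,188),.0275),((249.6,188),.0275),((251,209),.0265),((231,164),.031),((228,4),.03)): print(p,ray(w,*p,z).round(4))
print(get_state()['position'],get_state()['grip_width'])
E
```

```text
(212.5, 188) [ 0.5747 -0.1299  0.0275]
(249.6, 188) [ 0.5976 -0.1265  0.0275]
(251, 209) [ 0.6005 -0.1403  0.0265]
(231, 164) [ 0.5844 -0.1126  0.031 ]
(228, 4) [ 0.572  -0.0284  0.03  ]
[ 0.60535632 -0.15325245  0.04954879] 0.049625709980714534
```

Call:
{"method": "carry_out", "body": {"motion": [[[-0.003, 0, -0.01], 0], [[-0.003, 0, -0.018], 0], [[-0.003, 0, -0.022], 0], [[-0.003, 0, -0.025], 0], [[-0.003, 0, -0.028], 0], [[-0.003, 0, -0.03], 0], [[-0.003, 0, -0.03], 0], [[-0.003, 0, -0.03], 0]]}}

```text
time: 2.1
position: [0.6011, -0.153, 0.0179]
tool_rot: [3.133, 0.231, 0.0]
ft_force: [-1.5, 0.8, 4.3]
grip_width: 0.003
```

Call:
{"method": "carry_out", "body": {"motion": [[[0, 0, 0], 0], [[0, 0, 0.03], 0], [[0, 0.01, 0.08], 0], [[0, 0.02, 0.12], 0], [[0, 0.02, 0.12], 0], [[0, 0.02, 0.12], 0]]}}

```text
time: 2.7
position: [0.6016, -0.1329, 0.1383]
tool_rot: [3.132, 0.232, 0.003]
ft_force: [-0.3, 1.1, 0.1]
grip_width: 0.002
```

```bash
python3 - <<'E'
from h import *
snap('wrist','w2')
w=load('w2')
cv2.imwrite('pics/c3.png',cv2.resize(w['px'][0:300,80:400],(640,600)))
E
```

```text
(no output)
```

View pics/c3.png

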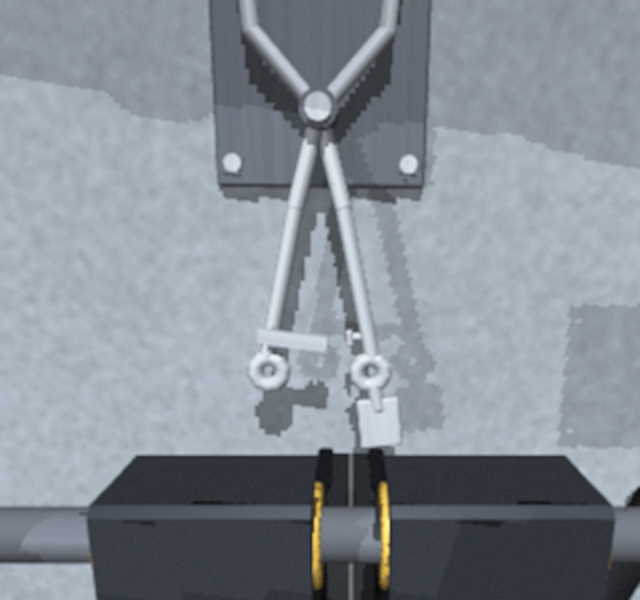

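Jaws are open: in this crop the rings are 102 px apart, against about 45 px scale-equivalent when locked. Now I move near the objective for a close look.

Call:
{"method": "carry_out", "body": {"motion": [[[0, 0.03, 0.02], 0], [[-0.002, 0.08, 0.02], 0], [[-0.004, 0.13, 0.02], 0], [[-0.006, 0.18, 0.02], 0], [[-0.01, 0.23, 0.02], 0], [[-0.012, 0.28, 0.02], 0], [[-0.012, 0.33, 0.02], 0], [[-0.012, 0.36, 0.02], 0], [[-0.012, 0.373, 0.02], 0], [[-0.012, 0.373, 0.02], 0], [[-0.012, 0.373, 0.02], 0], [[-0.012, 0.373, 0.02], 0]], "grip": -0.26}}

```text
time: 3.95
position: [0.5898, 0.2364, 0.1571]
tool_rot: [3.132, 0.224, -0.001]
ft_force: [0.7, -0.5, 0.2]
grip_width: 0.628
```

```bash
python3 - <<'E'
from h import *
snap('wrist','w3')
w=load('w3');s=load('s0'); d=load('d0')
print('bottle',ray(s,362,290,0).round(3),ray(d,128,238,0).round(3), 'teal',ray(s,351,228,0).round(3))
print('proj',proj(w,(.588,.307,.07)),proj(w,(.588,.307,.004)))
for p,z in (((238.5,53),.03),((214,185.5),.0275),((265,186),.0275)): print(ray(load('w2'),*p,z).round(4))
cv2.imwrite('pics/c4.png',w['px'])
E
```

```text
bottle [0.771 0.224 0.   ] [0.739 0.228 0.   ] teal [0.605 0.207 0.   ]
proj [266.45679022 116.69898672] [264.12635171 116.02491537]
[ 0.57   -0.0158  0.03  ]
[ 0.5624 -0.1301  0.0275]
[ 0.6091 -0.1236  0.0275]
```

View pics/c4.png

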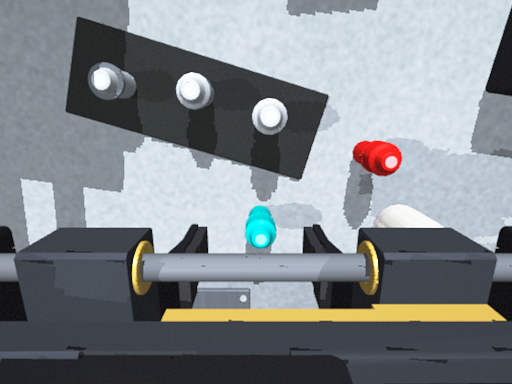

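Call:
{"method": "carry_out", "body": {"motion": [[[0, 0.03, 0], 0], [[0, 0.06, 0], 0], [[0, 0.071, -0.02], 0], [[0, 0.071, -0.05], 0], [[0, 0.071, -0.06], 0], [[0, 0.071, -0.06], 0], [[0, 0.071, -0.06], 0]]}}

```text
time: 4.7
position: [0.59, 0.3099, 0.0986]
tool_rot: [-3.133, -0.228, -0.002]
ft_force: [0.3, 0.4, 0.9]
grip_width: 0.627
```

```bash
python3 - <<'E'
from h import *
snap('side','d4');snap('wrist','w4')
print(get_state()['position'])
d=load('d4');print(proj(d,(.59,.307,.07)))
cv2.imwrite('pics/c5.png',np.hstack([cv2.resize(d['px'][200:320,80:200],(400,400),interpolation=3),load('w4')['px'][100:384,110:400][:,:,:].copy()[:284] if 0 else cv2.resize(load('w4')['px'][100:390,110:400],(400,400))]))
E
```

```text
[0.59033644 0.31077953 0.09948927]
[137.47962256 266.42938976]
```

View pics/c5.png

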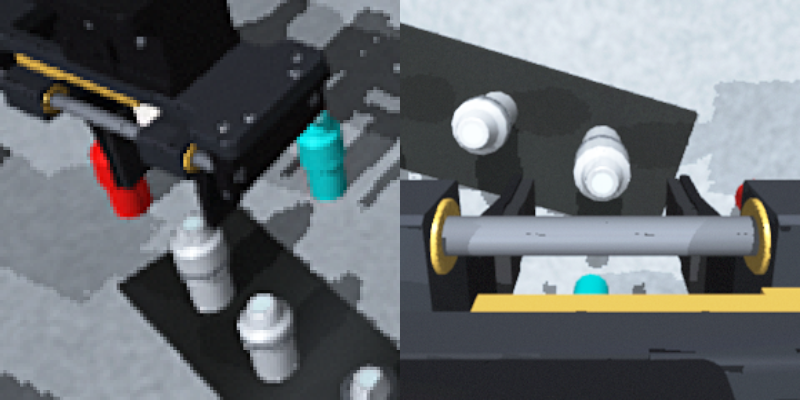

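Objective centred between the fingers: nose at crop (600,180), fingers at 517 and 688. I go down and grip.

Call:
{"method": "carry_out", "body": {"motion": [[[0, -0.003, -0.03], 0], [[0, -0.003, -0.06], 0], [[0, -0.003, -0.071], 0], [[0, -0.003, -0.071], 0], [[0, -0.003, -0.071], 0]]}}

```text
time: 5.3
position: [0.59, 0.3086, 0.0282]
tool_rot: [-3.132, -0.231, -0.003]
ft_force: [-0.0, 0.4, 0.4]
grip_width: 0.629
```

Call:
{"method": "carry_out", "body": {"motion": [[[0, 0, 0], 0], [[0, 0, 0], 0], [[0, 0, 0], 0], [[0, 0, 0], 0], [[0, 0, 0], 0], [[0, 0, 0], 0]], "grip": 1, "squeeze": 25}}

```text
time: 5.9
position: [0.5896, 0.3082, 0.0272]
tool_rot: [-3.133, -0.231, -0.002]
ft_force: [0.5, -0.0, 2.6]
grip_width: 0.339
```

Call:
{"method": "carry_out", "body": {"motion": [[[0, 0, 0.03], 0], [[0, 0, 0.07], 0], [[0, -0.01, 0.1], 0], [[-0.005, -0.05, 0.103], 0], [[-0.01, -0.09, 0.103], 0], [[-0.015, -0.13, 0.103], 0], [[-0.02, -0.17, 0.103], 0], [[-0.025, -0.21, 0.103], 0], [[-0.03, -0.25, 0.103], 0], [[-0.031, -0.28, 0.103], 0], [[-0.031, -0.295, 0.103], 0], [[-0.031, -0.295, 0.103], 0], [[-0.031, -0.295, 0.103], 0], [[-0.031, -0.295, 0.103], 0]]}}

```text
time: 7.3
position: [0.558, 0.0159, 0.1294]
tool_rot: [-3.131, -0.236, 0.0]
ft_force: [-0.2, 0.6, -2.0]
grip_width: 0.336
```

```bash
python3 - <<'E'
from h import *
from fit import q,W
snap('wrist','w5')
w=load('w5'); print(get_state()['position'],get_state()['ft_force'],get_state()['grip_width'])
im=w['px'].copy()
print(proj(w,W(q,(.08,0,.022))),[proj(w,W(q,(x,y,.006))).round() for x,y in ((.12,.048),(.12,-.048),(-.03,-.048),(-.03,.048))])
cv2.imwrite('pics/c6.png',cv2.resize(im[20:320,100:400],(600,600),interpolation=3))
E
```

```text
[0.55802827 0.01564058 0.12942785] [ 0.83622604 -0.05426683 -2.18129661] 0.3389081348967792
[265.19773788 144.73974868] [array([212.,  98.]), array([319.,  98.]), array([310., 252.]), array([217., 251.])]
```

View pics/c6.png

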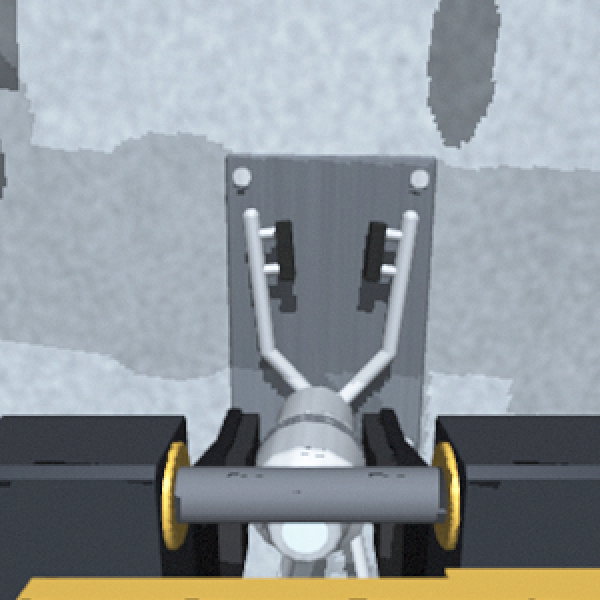

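Pads in crop: inner faces meet midway at (331,251), i.e. (265.5,145.5) in the full image, against (265.2,144.7) predicted by the fit, so the fit holds. Lowering.

Call:
{"method": "carry_out", "body": {"motion": [[[0, 0.02, -0.01], 0], [[0, 0.04, -0.02], 0], [[0, 0.047, -0.03], 0], [[0, 0.047, -0.05], 0], [[0, 0.047, -0.06], 0], [[0, 0.047, -0.06], 0], [[0, 0.047, -0.06], 0], [[0, 0.047, -0.06], 0]]}}

```text
time: 8.15
position: [0.5588, 0.0597, 0.0705]
tool_rot: [3.133, 0.23, 0.003]
ft_force: [-0.3, -0.1, -0.9]
grip_width: 0.333
```

```bash
python3 - <<'E'
from h import *
from fit import q,W
snap('side','d6');snap('scene','s6')
p=get_state()['position'];print(p)
out=[]
for n in ('d6','s6'):
    w=load(n); im=cv2.resize(w['px'],None,fx=4,fy=4,interpolation=3)
    b=[p[0],p[1],p[2]-.0232]; t=[p[0],p[1],p[2]+.0428]
    for x in (b,t): 
        c=tuple((4*proj(w,x)).astype(int)); cv2.drawMarker(im,c,(0,0,255),0,8,1)
    c=tuple((4*proj(w,W(q,(.08,0,.006)))).astype(int)); cv2.drawMarker(im,c,(0,255,0),0,8,1)
    u,v=c; out.append(im[v-200:v+100,u-200:u+200])
cv2.imwrite('pics/c7.png',np.hstack(out))
E
```

```text
[0.5587392  0.0598357  0.07053107]
```

View pics/c7.png

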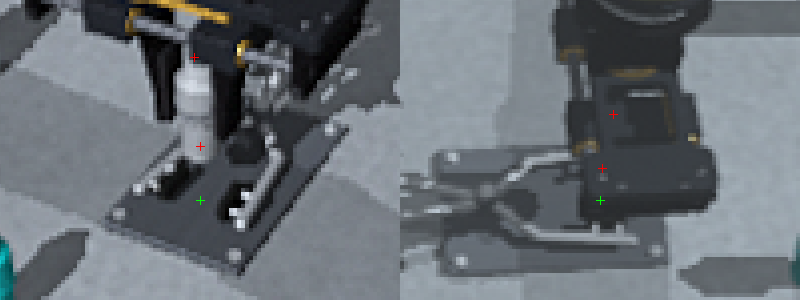

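Call:
{"method": "carry_out", "body": {"motion": [[[-0.001, 0.003, -0.015], 0], [[-0.001, 0.003, -0.028], 0], [[-0.001, 0.003, -0.035], 0], [[-0.001, 0.003, -0.037], 0], [[-0.001, 0.003, -0.038], 0], [[-0.001, 0.003, -0.038], 0]]}}

```text
time: 8.85
position: [0.5572, 0.0629, 0.0316]
tool_rot: [3.133, 0.231, 0.001]
ft_force: [0.9, -1.0, -1.9]
grip_width: 0.336
```

Call:
{"method": "carry_out", "body": {"motion": [[[0, 0, -0.001], 0], [[0, 0, -0.002], 0], [[0, 0, -0.002], 0]]}}

```text
time: 9.15
position: [0.5571, 0.063, 0.0297]
tool_rot: [3.133, 0.231, 0.001]
ft_force: [0.1, 0.6, -2.3]
grip_width: 0.335
```

Call:
{"method": "carry_out", "body": {"motion": [[[0.001, 0, -0.0005], 0], [[0.001, 0, -0.001], 0], [[0.001, 0, -0.001], 0]]}}

```text
time: 9.45
position: [0.5582, 0.063, 0.0291]
tool_rot: [3.133, 0.231, 0.001]
ft_force: [-2.4, -0.1, 3.5]
grip_width: 0.337
```

Call:
{"method": "carry_out", "body": {"motion": [[[0, 0, -0.001], 0], [[0, 0, -0.001], 0], [[0, 0, -0.001], 0]]}}

```text
time: 9.75
position: [0.5586, 0.063, 0.0289]
tool_rot: [3.133, 0.231, 0.002]
ft_force: [-2.3, -0.3, 6.8]
grip_width: 0.338
```

Call:
{"method": "carry_out", "body": {"motion": [[[0, 0, 0.001], 0], [[0, 0, 0.001], 0]]}}

```text
time: 9.95
position: [0.5585, 0.063, 0.029]
tool_rot: [3.133, 0.231, 0.002]
ft_force: [-0.9, -0.3, 2.5]
grip_width: 0.338
```

Call:
{"method": "carry_out", "body": {"motion": [[[0, 0, 0], 0], [[0, 0, 0], 0], [[0, 0, 0], 0], [[0, 0, 0], 0], [[0, 0, 0.02], 0], [[0, 0, 0.05], 0], [[0, 0, 0.08], 0], [[0, -0.04, 0.1], 0], [[0, -0.07, 0.1], 0], [[0, -0.07, 0.1], 0], [[0, -0.07, 0.1], 0]], "grip": -0.26}}

```text
time: 11.05
position: [0.5578, -0.0076, 0.1285]
tool_rot: [-3.133, -0.228, 0.0]
ft_force: [-0.5, -0.3, -0.4]
grip_width: 0.63
```

```bash
python3 - <<'E'
from h import *
from fit import q,W
snap('wrist','w7');snap('side','d7');snap('scene','s7')
p=get_state()['position'];print(p,get_state()['grip_width'])
w=load('w7');im=cv2.resize(w['px'],None,fx=2,fy=2,interpolation=3)
for x in ((.08,0,.006),(.08,0,.072),(.08,.0165,.022),(.08,-.0165,.022),(.12,.048,.006),(.12,-.048,.006)):
    c=tuple((2*proj(w,W(q,x))).astype(int)); cv2.drawMarker(im,c,(0,0,255),0,8,1)
u,v=(2*proj(w,W(q,(.08,0,.03)))).astype(int); A=im[max(v-170,0):v+170,u-150:u+150]
w=load('d7');im=cv2.resize(w['px'],None,fx=5,fy=5,interpolation=3)
for x in ((.08,0,.006),(.08,0,.072)):
    c=tuple((5*proj(w,W(q,x))).astype(int)); cv2.drawMarker(im,c,(0,0,255),0,8,1)
u,v=(5*proj(w,W(q,(.08,0,.03)))).astype(int); B=im[v-170:v+170,u-150:u+150]
A=cv2.resize(A,(400,453));B=cv2.resize(B,(400,453));cv2.imwrite('pics/c8.png',np.hstack([A,B]))
E
```

```text
[ 0.55772373 -0.00537124  0.1281135 ] 0.6334772347296109
```

View pics/c8.png

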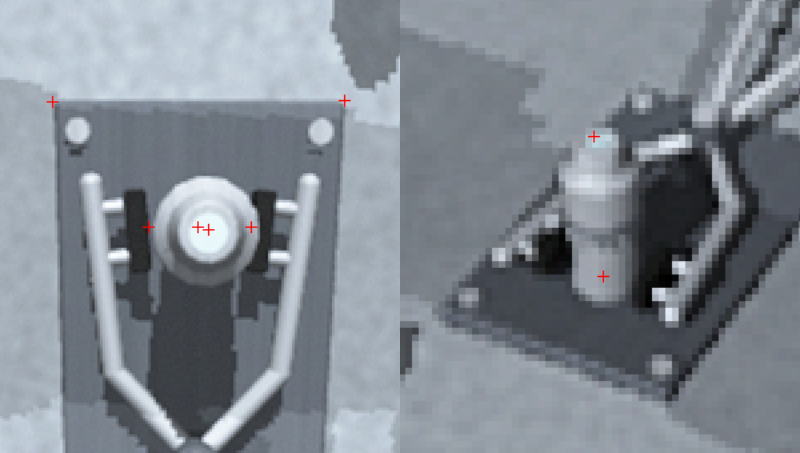

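Objective upright: nose at crop (208,231), on the predicted marker (209,230), and standing between the pads. Now the gripper opens fully and goes to the rings.

Call:
{"method": "carry_out", "body": {"motion": [[[0.01, -0.03, 0], 0], [[0.02, -0.07, 0], 0], [[0.028, -0.11, 0], 0], [[0.029, -0.123, 0], 0], [[0.029, -0.123, -0.02], 0], [[0.029, -0.123, -0.04], 0], [[0.029, -0.123, -0.06], 0], [[0.029, -0.123, -0.07], 0], [[0.029, -0.123, -0.07], 0], [[0.029, -0.123, -0.07], 0]], "grip": -1, "squeeze": 30}}

```text
time: 12.2
position: [0.5875, -0.1293, 0.0591]
tool_rot: [-3.133, -0.232, -0.001]
ft_force: [-0.5, 0.1, 1.0]
grip_width: 1.001
```

```bash
python3 - <<'E'
from h import *
from fit import q,W
snap('wrist','w8')
p=get_state();print(p['position'],p['grip_width'],p['tool_rot'])
print('ring target',W(q,(-.115,0,.024)))
E
```

```text
[ 0.58790385 -0.12963194  0.05959596] 1.001244406032477 [3.13278195e+00 2.31779031e-01 2.66477327e-03]
ring target [np.float64(0.5876679565077323), np.float64(-0.12995979407986957), 0.024]
```

Call:
{"method": "carry_out", "body": {"motion": [[[-0.001, 0.001, -0.02], 0], [[-0.001, 0.001, -0.035], 0], [[-0.001, 0.001, -0.045], 0], [[-0.001, 0.001, -0.049], 0], [[-0.001, 0.001, -0.049], 0], [[-0.001, 0.001, -0.049], 0]]}}

```text
time: 12.85
position: [0.5865, -0.1291, 0.0101]
tool_rot: [3.133, 0.231, 0.001]
ft_force: [0.7, -0.0, 0.9]
grip_width: 1.0
```

Call:
{"method": "carry_out", "body": {"motion": [[[0, 0, 0], 0], [[0, 0, 0], 0], [[0, 0, 0], 0], [[0, 0, 0], 0], [[0, 0, 0], 0], [[0, 0, 0], 0]], "grip": -0.26}}

```text
time: 13.45
position: [0.5868, -0.1303, 0.01]
tool_rot: [3.131, 0.23, 0.003]
ft_force: [2.0, -3.9, 0.1]
grip_width: 0.646
```

Call:
{"method": "carry_out", "body": {"motion": [[[0, 0, 0], 0], [[0, 0, 0], 0], [[0, 0, 0], 0], [[0, 0, 0], 0]], "grip": -0.19}}

```text
time: 13.85
position: [0.5867, -0.1307, 0.01]
tool_rot: [3.131, 0.229, 0.003]
ft_force: [3.4, -5.4, -0.3]
grip_width: 0.603
```

Call:
{"method": "carry_out", "body": {"motion": [[[0, 0, 0], 0], [[0, 0, 0], 0], [[0, 0, 0], 0], [[0, 0, 0], 0]], "grip": -0.16}}

```text
time: 14.25
position: [0.5867, -0.1308, 0.01]
tool_rot: [3.131, 0.229, 0.003]
ft_force: [3.2, -5.9, -1.0]
grip_width: 0.583
```

Call:
{"method": "carry_out", "body": {"motion": [[[0, 0, 0], 0], [[0, 0, 0], 0], [[0, 0, 0], 0], [[0, 0, 0], 0]], "grip": -0.13}}

```text
time: 14.65
position: [0.5868, -0.1309, 0.01]
tool_rot: [3.131, 0.229, 0.003]
ft_force: [2.4, -4.0, -0.0]
grip_width: 0.584
```

Call:
{"method": "carry_out", "body": {"motion": [[[0, 0, 0], 0], [[0, 0, 0], 0], [[0, 0, 0], 0], [[0, 0, 0], 0]], "grip": -0.11}}

```text
time: 15.05
position: [0.5868, -0.1308, 0.01]
tool_rot: [3.131, 0.229, 0.003]
ft_force: [3.3, -5.5, -0.1]
grip_width: 0.579
```

```bash
python3 - <<'E'
from h import *
snap('wrist','w9');snap('side','d9');s=get_state();print(s['grip_width'],s['ft_force'],s['torque'])
E
```

```text
0.5796018303819505 [ 3.85263087 -3.8372238  -1.64285778] [-1.05022423 -0.56211826 -0.03265247]
```

Call:
{"method": "carry_out", "body": {"motion": [[[0, 0, 0], 0], [[0, 0, 0], 0], [[0, 0, 0], 0], [[0, 0, 0], 0]], "grip": -0.09}}

```text
time: 15.55
position: [0.5868, -0.1308, 0.01]
tool_rot: [3.131, 0.229, 0.003]
ft_force: [3.2, -4.8, -0.2]
grip_width: 0.583
```

Call:
{"method": "carry_out", "body": {"motion": [[[0, 0, 0], 0], [[0, 0, 0], 0], [[0, 0, 0], 0], [[0, 0, 0], 0]], "grip": -0.07}}

```text
time: 15.95
position: [0.5867, -0.1308, 0.01]
tool_rot: [3.131, 0.229, 0.003]
ft_force: [3.7, -4.9, 0.2]
grip_width: 0.582
```

Call:
{"method": "carry_out", "body": {"motion": [[[0, 0, 0], 0], [[0, 0, 0], 0], [[0, 0, 0], 0], [[0, 0, 0], 0]], "grip": -0.11, "squeeze": 38}}

```text
time: 16.35
position: [0.5864, -0.1292, 0.0098]
tool_rot: [3.133, 0.231, 0.002]
ft_force: [2.1, -3.0, 0.2]
grip_width: 0.562
```

Call:
{"method": "carry_out", "body": {"motion": [[[0, 0, 0], 0], [[0, 0, 0], 0], [[0, 0, 0], 0], [[0, 0, 0], 0]], "grip": -0.09, "squeeze": 38}}

```text
time: 16.75
position: [0.5865, -0.1293, 0.0099]
tool_rot: [3.133, 0.231, 0.002]
ft_force: [2.8, -3.5, 2.4]
grip_width: 0.547
```

Call:
{"method": "carry_out", "body": {"motion": [[[0, 0, 0], 0], [[0, 0, 0], 0], [[0, 0, 0], 0]], "grip": -0.2}}

```text
time: 17.05
position: [0.5847, -0.1273, 0.0087]
tool_rot: [-3.131, -0.232, 0.004]
ft_force: [-0.2, 0.5, -0.1]
grip_width: 0.596
```

Call:
{"method": "carry_out", "body": {"motion": [[[0, 0, 0], 0], [[0, 0, 0], 0], [[0, 0, 0], 0], [[0, 0, 0], 0], [[0, 0, 0], 0]], "grip": -1}}

```text
time: 17.55
position: [0.586, -0.129, 0.0096]
tool_rot: [-3.133, -0.231, 0.0]
ft_force: [0.4, -0.7, -0.7]
grip_width: 0.954
```

Call:
{"method": "carry_out", "body": {"motion": [[[0, 0, 0.02], 0], [[0, 0, 0.035], 0], [[0, 0, 0.05], 0], [[0, -0.01, 0.08], 0], [[0, -0.02, 0.1], 0], [[0, -0.02, 0.1], 0], [[0, -0.02, 0.1], 0]]}}

```text
time: 18.25
position: [0.5862, -0.149, 0.1101]
tool_rot: [3.133, 0.23, 0.002]
ft_force: [-0.4, 0.9, -0.8]
grip_width: 1.005
```

```bash
python3 - <<'E'
from h import *
from fit import q,W
snap('wrist','w10');w=load('w10');print(get_state()['position'])
g=cv2.cvtColor(w['px'],cv2.COLOR_BGR2GRAY)
c=np.cos(q[2]);t=np.sin(q[2])
# brightness profile across rings along clamp y at ring centre & compare with w2 (open) / w1 (second tooth)
for n in ('w1','w2','w10'):
    w=load(n);g=cv2.cvtColor(w['px'],cv2.COLOR_BGR2GRAY).astype(np.float32)
    print(n)
    for xx in (-.113,-.116):
        ys=np.arange(-.042,.0421,.0015)
        uv=np.array([proj(w,W(q,(xx,y,.0275))) for y in ys],np.float32)
        pr=cv2.remap(g,uv[None,:,0],uv[None,:,1],1)[0]
        print(' '.join('%d'%v for v in pr))
E
```

```text
[ 0.5855523  -0.14835995  0.10901707]
w1
151 149 149 148 150 155 156 155 155 155 156 156 152 167 177 162 156 180 168 178 137 85 86 82 141 191 217 201 167 185 150 162 202 211 180 113 112 132 159 146 188 215 200 174 177 173 174 177 179 181 183 186 185 185 180 178 173
149 147 149 148 169 171 152 152 153 153 149 151 176 178 175 165 149 177 180 212 213 188 178 190 200 207 212 194 173 187 154 154 199 216 225 218 203 194 191 202 209 210 188 180 182 178 179 183 181 182 184 185 182 185 185 184 186
w2
148 149 147 148 155 170 175 150 181 207 207 199 170 167 127 134 170 198 211 183 105 128 187 185 163 152 154 157 156 156 156 159 160 156 170 183 181 183 163 141 189 210 208 182 149 176 163 171 193 206 209 170 181 183 182 182 179
146 148 166 173 174 177 177 175 136 166 207 223 232 235 241 227 211 203 176 133 108 128 182 178 179 180 177 174 141 134 153 163 129 180 184 190 192 191 191 129 132 184 212 227 233 234 235 225 209 189 162 183 185 183 183 183 184
w10
160 161 156 137 136 137 144 143 142 141 141 142 139 131 153 187 188 165 132 110 87 72 139 177 196 179 99 120 145 142 157 168 163 128 176 194 181 122 98 100 135 128 161 190 198 156 161 159 160 160 163 164 166 165 166 167 166
163 159 156 144 146 134 138 141 137 141 147 146 163 150 133 174 198 209 208 196 185 183 187 189 187 158 93 87 141 147 165 171 164 116 166 191 207 206 198 184 189 183 192 188 168 148 164 161 160 163 165 164 167 169 170 168 168
```

Ring centres are about 29 mm apart, so about 49 mm across the outsides, against 67 open and about 43 on the second tooth: the first tooth is holding. I use the last view to confirm that, and the objective.

```bash
python3 - <<'E'
from h import *
from fit import q,W
snap('side','d10');snap('scene','s10')
w=load('w10');A=cv2.resize(w['px'][0:260,130:390],(400,400),interpolation=3)
d=load('d10');u,v=proj(d,W(q,(.02,0,.03))).astype(int);B=cv2.resize(d['px'][v-50:v+50,u-50:u+50],(400,400),interpolation=3)
s=load('s10');D=cv2.resize(s['px'][150:300,190:420],(307,200));D2=cv2.resize(d['px'],(267,200))
C=np.zeros((600,800,3),np.uint8);C[:400,:400]=A;C[:400,400:]=B;C[400:,:307]=D;C[400:,400:667]=D2
cv2.imwrite('pics/c9.png',C)
E
```

```text
(no output)
```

View pics/c9.png

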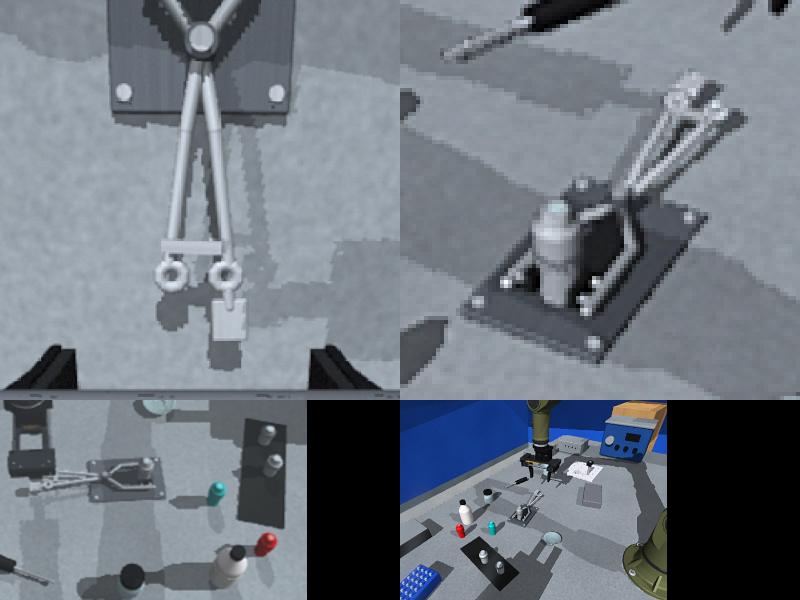

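```bash
python3 - <<'E'
from h import *
w=load('w10');d=ray(w,241.8,178.8,.0275)-ray(w,277.6,178.2,.0275);g=np.linalg.norm(d)*1000+20
print('outside',g)
if 47<g<53: print(ticket.close_job())
E
```

```text
outside 49.45553321321489
the job is handed in; nothing more can be done
None
```

I handed the job in. The last pictures show the clamp holding the tallest objective on its first tooth only, but no verdict was reported.

- **Opening:** I pressed the thumb tab about 8.6 mm down (4.3 N). The jaws sprang open, with about 67 mm across the outsides of the rings.
- **Placing:** I carried the tallest objective to the base plate and set it down until I felt contact. A close picture showed it upright, its nose within about 1 mm of the jaw centre.
- **Squeezing:** The rings stalled at about 50.5 mm with a 30 N grip. They moved on to 47.6 mm after I raised it to 38 N. I then opened the fingers and moved away.
- **Result:** With nothing touching the clamp, the last picture gives 49.5 mm across the rings, and a separate brightness measurement gave 48.9 mm. That fits the first tooth (48 to 52 mm). It also matches the starting second-tooth reading of about 43 mm plus the 6 mm between teeth.
- **Bystanders:** In the final view the objective is upright between the pads, and the other things in view appear where they were.

**Doubts:**
- I did not see a clear force drop at the click; it is inferred from the rings staying put after release.
- In one carrying picture the objective looked slightly tilted in the gripper (about 0.05 rad). It stood upright once released.

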